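Start and close the screw lid of a mixing jar

TASK

Close the mixing jar that is clamped in the black adapter: pick up the blue screw lid by its grip bar and set it level on the jar's mouth, turn it backward (counter-clockwise seen from above) while it rests on the thread until you feel it drop at the thread start, then screw it forward (clockwise) until it is fully home. Let go of the lid, and leave the other jars and the spatula where they stand.

Things in the scene. Friction and masses are not known exactly. Their poses are not given: they have to be found in the camera images.
- lid: Loose blue screw lid, 90 mm across, about 120 g, lying right way up on the bench. Origin: centre of its skirt's lower edge; z up its axis. Skirt and top together are 25 mm high; the top's underside is 20.5 mm above the origin. Inside the skirt (inner radius 42 mm) four thread lugs at +x, +y, -x, -y, 3.4 mm thick, centred 2.2 mm up, reach in to 37 mm from the axis. It slides easily on the jar.
- lid_bar (a point): Centre of the lid's solid grip bar, on the lid's axis, 36 mm above the lid's origin, axes as the lid. The bar is 60 mm long along x, 16 mm wide along y and 22 mm high (25 to 47 mm above the lid's origin), with a white line near each end of its top.
- holder: Fixed adapter bolted to the bench: a dark cup 116 mm across and 62 mm high on an aluminium plate 150 x 150 x 10 mm, with a small black thumbscrew reaching 80 mm out on its +x side, 40 mm up. Origin: centre of the plate's underside.
- jar: Open milky-white mixing jar clamped in the adapter: it neither turns nor lifts. Origin and axes as jar_mouth. Neck 71 mm in outer diameter. 27 mm below the rim is a flange 104 mm across with four black marks, at the jar's +x, +y, -x and -y. The thread's four starts lie exactly at these marks.
- jar_mouth (a point): Centre of the jar's mouth in the rim plane, 125 mm above the bench, z up. The neck has a right-handed four-start thread, 40.5 mm radius, falling 8 mm per quarter turn clockwise. Height of the lid's origin from here: about -6 mm on top of the thread just before the drop (lower, down to -14 mm, the farther the lugs stand clockwise of the marks), -14 mm after the drop, -20.5 mm fully home.
- thread_start (a point): One of the four thread starts, 38 mm from the jar's axis towards its +x mark, 7 mm below the rim. A resting lid turned counter-clockwise climbs, then drops 8 mm, if not held up, when its bar has gone 2 to 4 degrees past being in line with two marks. From there a quarter turn clockwise (7 mm down) seats it on the rim, bar again in line with two marks; a hard stop follows 5 degrees on.
- small_jar: Bystander, loose: an open milky-white jar 66 mm in diameter, 62 mm high. Origin: centre of its underside.
- large_jar: Bystander, loose: an open milky-white jar 120 mm in diameter, 135 mm high. Origin: centre of its underside.
- spatula: Bystander, loose: a black and steel spatula 220 mm long, lying flat along its x axis. Origin: centre of its underside.
Not all that is in view belongs to the job. Of the things like the lid, leave any that is orange; of the rest the smaller one is meant.

How it is judged:
On the way, in this order (a step that is already met when the one before it is completed fails the run):
1. the lid rests level on the thread and has come up to the thread start, about to drop (bar within 7 degrees of the marks) (z of lid in the frame of jar_mouth between -0.0085 and -0.0035 m and horizontal distance between lid and jar_mouth below 0.004 m and angle between lid's own z axis and vertical below 0.07 rad and contact force between lid and jar above 0.1 N and (angle between the x axis of lid and the x axis of jar, either way round below 0.12 rad or angle between the x axis of lid and the y axis of jar, either way round below 0.12 rad)), for 0.04 s.
2. the thread start has dropped: the lid sits about 8 mm lower, its bar within 17 degrees of the marks (z of lid in the frame of jar_mouth between -0.0165 and -0.0105 m and horizontal distance between lid and jar_mouth below 0.004 m and angle between lid's own z axis and vertical below 0.07 rad and (angle between the x axis of lid and the x axis of jar, either way round below 0.3 rad or angle between the x axis of lid and the y axis of jar, either way round below 0.3 rad)), for 0.1 s.
At the end, for the whole second after the job is handed in: The lid is screwed fully home on the jar and at rest: its lower edge 19.5 to 23 mm below the rim plane, centred within 3 mm, level within 1.7 degrees, its bar in line with two opposite marks within 11 degrees (z of lid in the frame of jar_mouth between -0.023 and -0.0195 m and horizontal distance between lid and jar_mouth below 0.003 m and angle between lid's own z axis and vertical below 0.03 rad and linear speed of lid below 0.01 m/s and (angle between the x axis of lid and the x axis of jar, either way round below 0.2 rad or angle between the x axis of lid and the y axis of jar, either way round below 0.2 rad)); the robot touches nothing.
It fails at once if the small jar, the large jar or the spatula is moved more than 25 mm (distance of any of small_jar, large_jar, spatula from where it was at the start of the episode above 0.025 m).
It also fails if it takes over 58 s, if anything falls off the work surface, if the arm or the gripper's body presses on something with over 40 N, if the wrist force passes 120 N, or if a joint passes its speed limit or range.

ROBOT

A 6-joint arm with a two-finger parallel gripper is mounted at the origin on the work surface. World frame = base frame: x ahead of the robot, y to its left, z up, the work surface at z = 0. Lengths are in m, angles in rad, forces in N, time in s.
With the tool pointing down it reaches from about 0.3 to 0.875 m from the base axis. Payload 6.4 kg.
Tool frame: the origin (TCP) lies on the centre line of the jaws, within the pads' length; the fingertips stand arm.finger_overhang ahead of it and the grasp point (between the pads) lies 2 mm behind it (arm.finger_overhang is the distance from the TCP to the fingertips, in m); z points along the fingers, y is the direction in which the jaws open and shut (so a half turn about z gives the same grasp; the last joint's range is limited). The gripper opens to 85 mm and grips with 20 to 120 N. Pads are 22 mm wide; open, the fingers measure 114 mm over their backs; the gripper's body (76 mm by 85 mm) begins 54 mm behind the grasp point. The pads swing forward as they close: fully open they stand 13 mm farther back than shut.
Start: joints at [0.91, 0.181, 1.607, -0, 1.354, -0.206], TCP at [0.253, 0.517, 0.248] pointing down, gripper open.
Joint ranges: [-2.99, 2.99], [-0.89, 2.07], [0.3, 2.58], [-1.14, 4.28], [0, 2.63], [-3.12, 3.12]. Speed limits (rad/s): [2.57, 2.57, 3.01, 3.14, 3.14, 3.14].

INTERFACE

Orientations are given as a unit quaternion [w, x, y, z].
In Python, from plant import arm gives the robot as it stands.
- The arm moves only by the tool arm_command, never from a script. Its argument "targets" is a list of rows, each a list of 3 entries, a list of its own where there are three numbers: the shift along the tool's x, y, z in cm, then the turn, a rotation vector about the tool's x, y, z in degrees, then the finger opening in cm, from 0 to 8.54. A call has 1 to 8 rows; each row is the pose to reach, as a shift and turn from the pose commanded when the call began, along the tool's axes at that moment; what a row does not reach only later rows make up. A row lasts 1/10 s, in which the tool goes at most 50 mm and 8.59 degrees, less where a joint would pass 70% of its speed; a pose out of reach is approached as far as the arm can. A call with a gripper value outside its range is refused whole. The fingers move at their own pace and stop on an object; the grip force is fixed at half the most. Time passes only in rows, so rows that repeat a pose let the fingers close. It gives the time, the measured TCP pose, the force and the opening at its end, in the units of the state.
- arm.sense(): the state, without advancing time (a new reading comes with each control period).
- arm.snapshot(name): name is "scene" or "top" or "wrist"; returns a dict with "color" (400x640x3 uint8, red, green, blue), "fovy" (degrees; the focal length in pixels is half the picture's height over the tangent of half this angle, whatever the lens; pixels are square), "cx", "cy" (the principal point, pixels), "T" (4x4, takes a point from camera to world coordinates); the wrist camera has in their place "tool_from_camera" (4x4, takes a point from camera to tool coordinates, whose origin is the TCP and whose axes are the flange's). Camera axes: x right, y up, looking along -z (the intrinsics and any distortion apply to the point x, -y, -z); pixel columns grow to the right and rows downward; lengths in m; the calibration is good to about 2 mm. A picture is of the moment at which its call begins: read the wrist's pose just before it. There is no depth.
- arm.hand_in(): hands the job in, once; it reports no verdict.
The state is a dict: "time": time; "joints": joint angles; "qvel": joint speeds; "joint_efforts": joint torques, N m; "tcp_pos": TCP position; "tcp_rot": TCP orientation; "ft_force": force on the tool from outside, world axes, zero at the start; "ft_torque": the same for the moment, N m; "grip_width": finger opening in m.
Only numpy, scipy, OpenCV 4.12 (cv2) and the standard library are available. Lean on these libraries where they do the work, as an engineer would, in place of code of your own. Each camera call takes 0.05 s, during which the arm holds its last target.

## Working session

There is one attempt and no reset: what is moved stays moved. The work goes in short steps, Python scripts to look and compute and a tool call to move; the robot and the scene stay as the last step left them, time stands still between calls to the robot, and variables do not carry over. Pictures are saved under pics/ and viewed, and the job is handed in when it is done.

Besides the shell and the picture viewer there is one more tool, called as name(argument=value, ...), one argument or row to a line, values as JSON. arm_command: Moves the arm, as the interface text tells. Its arguments: {"type":"object","properties":{"targets":{"type":"array","items":{"type":"array"}}},"required":["targets"]}

```bash
mkdir -p pics; ls
python3 - <<'E'
from plant import arm
import cv2
s=arm.sense();print(s, arm.finger_overhang)
for n in ["scene","top","wrist"]:
    d=arm.snapshot(n);cv2.imwrite(f"pics/{n}0.png",d["color"][:,:,::-1])
    print(n,{k:v for k,v in d.items() if k!="color"})
E
```

```text
pics
{'time': 0.0, 'joints': array([ 9.09696405e-01,  1.81555362e-01,  1.60799066e+00,  8.27908880e-06,
        1.35380584e+00, -2.06277783e-01]), 'qvel': array([ 1.15684317e-03,  5.03036298e-04, -1.42835960e-05, -5.74777441e-04,
        2.19747314e-03,  1.83657346e-03]), 'joint_efforts': array([ 6.25713219e-04, -4.44860923e+01, -3.51343167e+01, -1.81563837e-04,
        8.99106759e-03,  3.95445443e-05]), 'tcp_pos': array([0.25224516, 0.51614244, 0.24738446]), 'tcp_rot': array([-3.73296261e-04,  2.25456792e-01,  9.74252771e-01, -7.96474897e-04]), 'ft_force': array([-0.63737173,  0.32596465,  0.08121638]), 'ft_torque': array([ 0.047258  ,  0.00317205, -0.03236935]), 'grip_width': 0.08536818843301332} 0.017
scene {'fovy': 52.05753682814494, 'cx': 317.90590771565655, 'cy': 194.06251420614365, 'T': array([[-0.49108943, -0.47473738,  0.73038044,  1.26001672],
       [ 0.87103787, -0.27833855,  0.40474767,  0.36947423],
       [ 0.01114418,  0.83495633,  0.55020335,  0.63563753],
       [ 0.        ,  0.        ,  0.        ,  1.        ]])}
top {'fovy': 47.261686807845244, 'cx': 312.3565879062623, 'cy': 199.3721707576878, 'T': array([[ 0.01733284,  0.99018174, -0.1387072 ,  0.36773087],
       [-0.99973306,  0.01504363, -0.01753536, -0.02847859],
       [-0.01527653,  0.13897411,  0.99017818,  1.31409292],
       [ 0.        ,  0.        ,  0.        ,  1.        ]])}
wrist {'fovy': 58.20809267402298, 'cx': 319.0848310318393, 'cy': 199.74148763780863, 'tool_from_camera': array([[ 8.28599735e-04,  9.57408260e-01,  2.88736451e-01,
         7.36702382e-02],
       [ 9.99999095e-01, -1.09934239e-03,  7.75518626e-04,
         1.33418063e-05],
       [ 1.05990816e-03,  2.88735547e-01, -9.57408304e-01,
        -1.25130268e-01],
       [ 0.00000000e+00,  0.00000000e+00,  0.00000000e+00,
         1.00000000e+00]])}
```

View pics/top0.png

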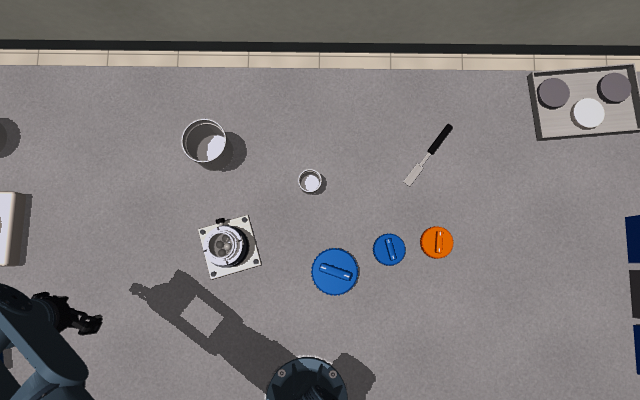

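View pics/scene0.png

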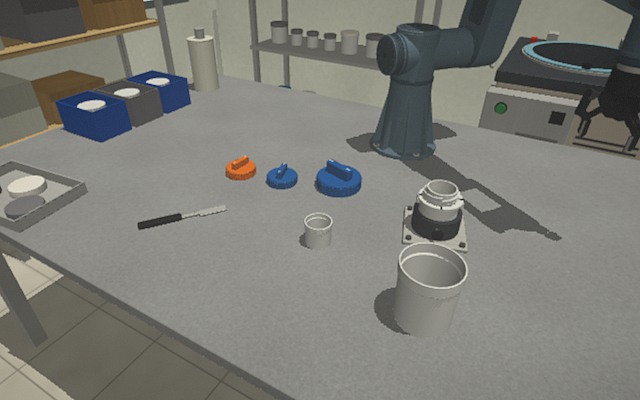

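View pics/wrist0.png

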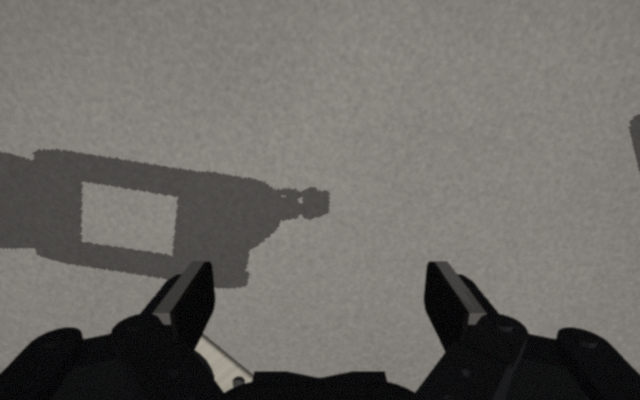

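The things that could be taken for the lid in the top view are the large blue lid (335,271), the small blue lid (390,249) and the orange lid (437,242). By the description it is the small blue one. I'll check it and the jar in a close crop.

```bash
cat > h.py <<'E'
import numpy as np, cv2
from scipy.spatial.transform import Rotation as R
def K(d):
    f=200/np.tan(np.radians(d["fovy"]/2)); return f
def ray(d,T,u,v):
    f=K(d); c=np.array([(u-d["cx"])/f,-(v-d["cy"])/f,-1]); return T[:3,3],T[:3,:3]@c
def onz(d,T,u,v,z):
    o,r=ray(d,T,u,v); return o+r*(z-o[2])/r[2]
def proj(d,T,P):
    p=(np.asarray(P)-T[:3,3])@T[:3,:3]; f=K(d)
    return np.stack([d["cx"]+f*p[...,0]/-p[...,2], d["cy"]-f*p[...,1]/-p[...,2]],-1)
def toolT(s):
    q=s["tcp_rot"]; M=np.eye(4); M[:3,:3]=R.from_quat([q[1],q[2],q[3],q[0]]).as_matrix(); M[:3,3]=s["tcp_pos"]; return M
E
python3 - <<'E'
from plant import arm
from h import *
d=arm.snapshot("top");T=d["T"];im=d["color"][:,:,::-1].copy()
cv2.imwrite("pics/c1.png",np.hstack([cv2.resize(im[215:285,355:425],(400,400),interpolation=2),cv2.resize(im[210:280,195:265],(400,400),interpolation=2)]))
hsv=cv2.cvtColor(im,cv2.COLOR_BGR2HSV)
m=cv2.inRange(hsv,(100,120,60),(125,255,255)); m[:, :300]=0; m[:,415:]=0; m[:200]=0;m[300:]=0
n,l,st,c=cv2.connectedComponentsWithStats(m)
for i in range(1,n):
    if st[i,4]>50:
        cnt=cv2.findContours((l==i).astype(np.uint8),0,1)[0][0]
        e=cv2.fitEllipse(cnt);print(st[i],c[i],e,onz(d,T,*c[i],0.02), max(e[1])*np.linalg.norm(T[:3,3]-onz(d,T,*c[i],0.02))/K(d))
print("jar",onz(d,T,228,245,.125),onz(d,T,230,247,.01))
E
```

```text
[373 233  33  33 790] [388.7443038  249.16962025] ((388.750732421875, 249.157958984375), (30.850616455078125, 31.40986442565918), 124.79975128173828) [ 0.4110446  -0.22257715  0.02      ] 0.08996602209187907
[ 311  248   47   48 1719] [334.23269343 271.31180919] ((334.2397155761719, 271.3131103515625), (45.78728485107422, 46.480438232421875), 170.55148315429688) [ 0.34690714 -0.07023168  0.02      ] 0.13167280284784788
jar [0.41128219 0.20967389 0.125     ] [0.40992164 0.22675115 0.01      ]
```

View pics/c1.png

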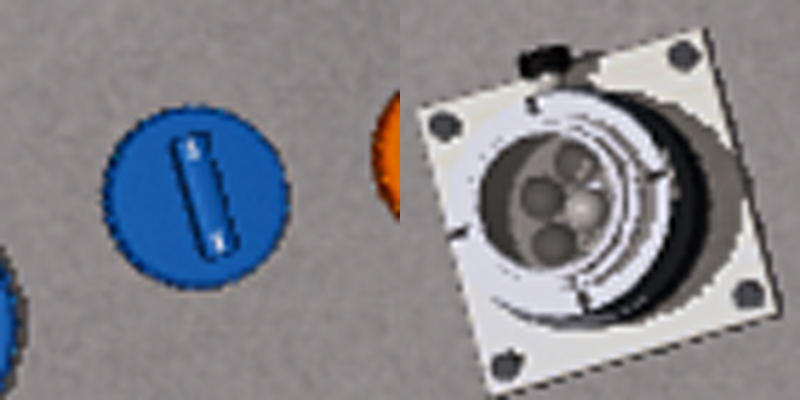

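The crop shows the small blue lid, whose measured diameter of 90 mm matches, with its white lines at about (388.6,241) and (393.2,257). The jar's four black marks stand at about (218,228), (240,240), (227,262) and (205,251).

Run:
```python
from plant import arm
from h import *
d=arm.snapshot("top");T=d["T"]
s=70/400
# pixel center convention: crop px u -> 355+ (u+.5)*s-.5
f=lambda u,v,a,b:(a+(u+.5)*s-.5,b+(v+.5)*s-.5)
A=onz(d,T,*f(192,150,355,215),.047);B=onz(d,T,*f(218,242,355,215),.047)
print(A,B,np.linalg.norm(A-B),(A+B)/2,np.degrees(np.arctan2(*(A-B)[1::-1])))
c=onz(d,T,388.75,249.16,.0125);print("disc c",c)
M=[onz(d,T,*f(u,v,195,210),.098) for u,v in [(133,103),(255,174),(183,298),(58,233)]]
print(np.round(M,4),np.mean(M,0))
for i,j in [(0,2),(1,3)]:
    w=M[i]-M[j];print(np.linalg.norm(w),np.degrees(np.arctan2(w[1],w[0])))
    print((M[i]+M[j])/2)
cor=[onz(d,T,*f(u,v,195,210),.01) for u,v in [(302,30),(378,313),(97,395),(18,112)]]
print(np.round(cor,4),np.mean(cor,0))
for i in range(4):
    w=cor[i]-cor[i-1];print(np.linalg.norm(w),np.degrees(np.arctan2(w[1],w[0])))
s=arm.sense();r=toolT(s)[:3,:3];print(r,s["tcp_pos"],s["time"])
```

```text
[ 0.43297047 -0.2171294   0.047     ] [ 0.38912396 -0.22933124  0.047     ] 0.04551264271516224 [ 0.41104721 -0.22323032  0.047     ] 15.551103692338243
disc c [ 0.41132293 -0.22371827  0.0125    ]
[[0.4581 0.2442 0.098 ]
 [0.4259 0.1857 0.098 ]
 [0.3682 0.2169 0.098 ]
 [0.3971 0.2764 0.098 ]] [0.41230063 0.23081006 0.098     ]
0.0939666082362423 16.937641385396777
[0.41311341 0.23055032 0.098     ]
0.09514225447220294 -72.35206217353785
[0.41148785 0.23106979 0.098     ]
[[0.5027 0.1804 0.01  ]
 [0.3625 0.1375 0.01  ]
 [0.32   0.2751 0.01  ]
 [0.4591 0.3216 0.01  ]] [0.41109833 0.22865948 0.01      ]
0.14778437384791784 -72.85750643781807
0.1466164218395807 -162.9681845860968
0.14408922852321632 107.15082512320363
0.1466767894926059 18.47540199233923
[[-8.98355562e-01  4.39268685e-01 -5.54105165e-04]
 [ 4.39268998e-01  8.98355286e-01 -7.26575893e-04]
 [ 1.78621267e-04 -8.96124715e-04 -9.99999583e-01]] [0.25240652 0.51636244 0.24782364] 0.25
```

```bash
cat > go.py <<'E'
import sys
from plant import arm
from h import *
# usage: go.py x y z yawToolY(deg): prints shift in tool axes (cm), rotvec deg to be level with that yaw
x,y,z,a=map(float,sys.argv[1:5]); s=arm.sense();T=toolT(s)
a=np.radians(a); ty=np.array([np.cos(a),np.sin(a),0]);tz=np.array([0,0,-1.]);tx=np.cross(ty,tz)
G=np.stack([tx,ty,tz],1)
print("shift cm",np.round(100*T[:3,:3].T@(np.array([x,y,z])-T[:3,3]),2),"turn",np.round(np.degrees(R.from_matrix(T[:3,:3].T@G).as_rotvec()),2),"t",s["time"],"q6",s["joints"][5])
E
python3 go.py .412 .230 .25 105.5
```

```text
shift cm [-26.92 -18.72  -0.21] turn [-5.000e-02 -3.000e-02 -4.156e+01] t 0.25 q6 -0.20629054640019384
```

arm_command(
  targets=[
    [[-4.5,-3.1,0],[0,0,-8],8],
    [[-9,-6.2,0],[0,0,-16],8],
    [[-13.5,-9.4,0],[0,0,-24],8],
    [[-18,-12.5,0],[0,0,-32],8],
    [[-22.5,-15.6,0],[0,0,-41.5],8],
    [[-26.9,-18.7,-0.2],[0,0,-41.5],8],
    [[-26.9,-18.7,-0.2],[0,0,-41.5],8],
    [[-26.9,-18.7,-0.2],[0,0,-41.5],8],
  ],
)

```text
time: 1.05
tcp_pos: [0.4149, 0.2258, 0.2506]
tcp_rot: [0.001, -0.131, 0.991, -0.001]
ft_force: [0.4, 0.6, -0.0]
grip_width: 0.0796
```

```bash
cat > snap.py <<'E'
import sys
from plant import arm
from h import *
s=arm.sense();d=arm.snapshot("wrist");T=toolT(s)@d["tool_from_camera"]
n=sys.argv[1];cv2.imwrite(f"pics/{n}.png",d["color"][:,:,::-1]);np.savez(f"{n}.npz",T=T,fovy=d["fovy"],cx=d["cx"],cy=d["cy"],tcp=s["tcp_pos"],im=d["color"])
print(s["time"],s["tcp_pos"],s["ft_force"],s["grip_width"])
E
python3 snap.py w1
```

```text
1.05 [0.41485045 0.22577267 0.25060626] [ 0.42831507  0.62698777 -0.02711173] 0.07963801014997393
```

View pics/w1.png

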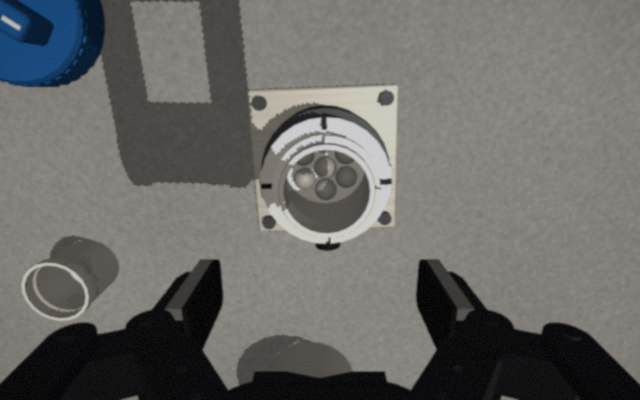

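```bash
python3 - <<'E'
from plant import arm
for i in range(3):
    arm.snapshot("top");s=arm.sense();print(s["tcp_pos"],abs(s["qvel"]).max())
E
python3 snap.py w2
python3 - <<'E'
import cv2
im=cv2.imread("pics/w2.png")[100:260,245:405];cv2.imwrite("pics/w2c.png",cv2.resize(im,(600,600),interpolation=2))
E
```

```text
[0.41256757 0.22949474 0.25029834] 0.056213987341241625
[0.4119338  0.23050283 0.25020339] 0.04070476003074977
[0.41157411 0.23113698 0.25018   ] 0.024626783322434564
1.25 [0.41157411 0.23113698 0.25018   ] [-0.92602092  0.76484272  0.0247688 ] 0.07999736106714368
```

View pics/w2c.png

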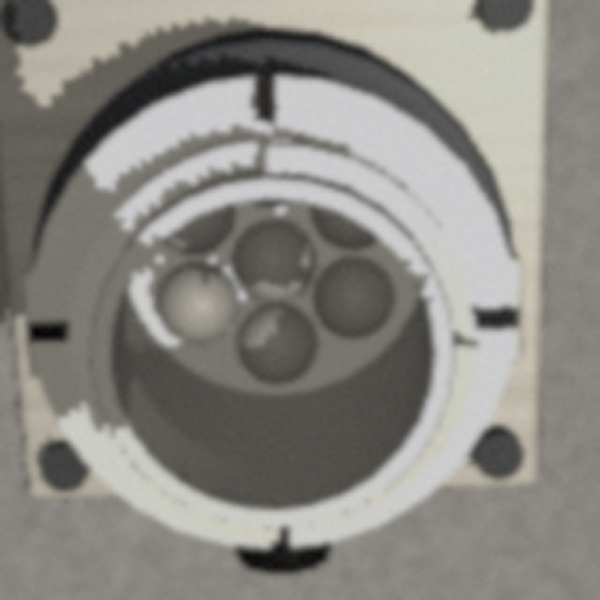

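```bash
cat > m.py <<'E'
from h import *
Z=np.load("w2.npz");d={k:float(Z[k]) for k in["fovy","cx","cy"]};T=Z["T"]
f=lambda u,v:(245+(u+.5)/3.75-.5,100+(v+.5)/3.75-.5)
M=[onz(d,T,*f(*p),.098) for p in [(265,95),(496,317),(285,535),(48,331)]]
print(np.round(M,4))
for i,j in[(0,2),(1,3)]:
    w=M[i]-M[j];print(np.linalg.norm(w),np.degrees(np.arctan2(w[1],w[0])),(M[i]+M[j])/2)
g=[onz(d,T,*f(*p),.125) for p in [(118,355),(432,355),(275,200),(275,508)]]
print(np.round(g,4),np.linalg.norm(g[0]-g[1]),np.linalg.norm(g[2]-g[3]),np.mean(g,0))
# overlay prediction
im=cv2.resize(cv2.imread("pics/w2.png")[100:260,245:405],(600,600),interpolation=2)
c=np.array([.4115,.2305]);t=np.radians(np.arange(0,360,3))
for r,z in[(.0355,.125),(.052,.098)]:
    P=np.c_[c[0]+r*np.cos(t),c[1]+r*np.sin(t),0*t+z]
    for u,v in proj(d,T,P): cv2.circle(im,(int((u-245+.5)*3.75),int((v-100+.5)*3.75)),2,(0,0,255),-1)
cv2.imwrite("pics/ov.png",im)
E
python3 m.py
```

```text
[[0.3646 0.2151 0.098 ]
 [0.3962 0.2746 0.098 ]
 [0.4564 0.2449 0.098 ]
 [0.4246 0.1837 0.098 ]]
0.09645749390959626 -162.00860026275305 [0.41051859 0.23002567 0.098     ]
0.09525726446101429 107.36887525791312 [0.4103908 0.2291431 0.098    ]
[[0.4175 0.2005 0.125 ]
 [0.4013 0.2589 0.125 ]
 [0.3804 0.2217 0.125 ]
 [0.44   0.2382 0.125 ]] 0.06064497187897049 0.06187594713765937 [0.40979616 0.22981107 0.125     ]
```

View pics/ov.png

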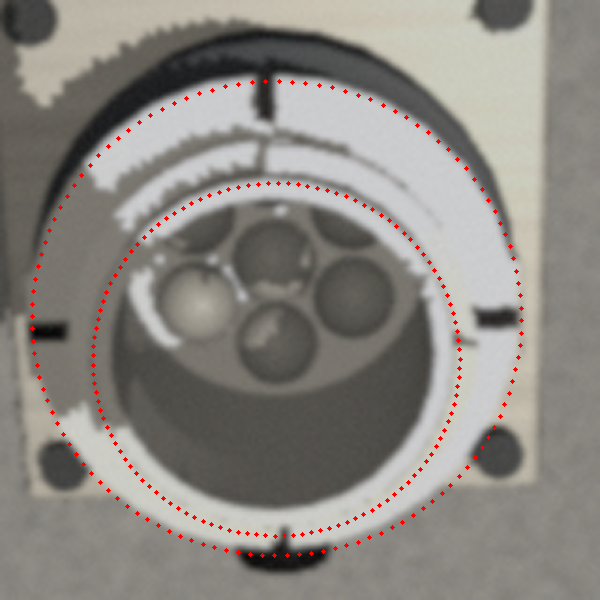

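```bash
python3 go.py .411 -.0235 .24 105.5;python3 go.py .411 -.2235 .172 105.5
```

```text
shift cm [  6.86 -24.56   1.01] turn [ 0.02 -0.02  0.03] t 1.3 q6 -1.581896441455222
shift cm [ 12.22 -43.83   7.8 ] turn [ 0.02 -0.02  0.03] t 1.3 q6 -1.581896441455222
```

arm_command(
  targets=[
    [[1.25,-4.5,0],[0,0,0],8],
    [[2.5,-9,0],[0,0,0],8],
    [[3.75,-13.5,0.2],[0,0,0],8],
    [[5,-18,0.6],[0,0,0],8],
    [[6.3,-22.5,1],[0,0,0],8],
    [[7.55,-27,2],[0,0,0],8],
    [[8.8,-31.5,3.5],[0,0,0],8],
    [[10,-36,5],[0,0,0],8],
  ],
)

```text
time: 2.1
tcp_pos: [0.4119, -0.1436, 0.2002]
tcp_rot: [0.001, -0.136, 0.991, -0.0]
ft_force: [0.7, 0.4, 0.6]
grip_width: 0.0797
```

```bash
python3 go.py .411 -.2235 .172 105.5; python3 -c "
from plant import arm;print(arm.sense()['joints'])"
```

```text
shift cm [ 2.24 -7.67  2.83] turn [-0.05  0.07  0.11] t 2.1 q6 -2.452514562903725
[-6.09126238e-01 -9.00189556e-02  1.99101785e+00  3.61232154e-04
  1.23916212e+00 -2.45251456e+00]
```

arm_command(
  targets=[
    [[1.1,-3.9,1.4],[0,0,0],8],
    [[2.2,-7.8,2.8],[0,0,0],8],
    [[2.2,-7.8,2.8],[0,0,0],8],
    [[2.2,-7.8,2.8],[0,0,0],8],
    [[2.2,-7.8,2.8],[0,0,0],8],
    [[2.2,-7.8,2.8],[0,0,0],8],
  ],
)

```text
time: 2.7
tcp_pos: [0.4117, -0.2228, 0.1728]
tcp_rot: [0.0, -0.136, 0.991, -0.0]
ft_force: [-0.5, -0.6, -1.0]
grip_width: 0.0798
```

```bash
python3 snap.py l1
python3 - <<'E'
import cv2
im=cv2.imread("pics/l1.png")[100:260,245:405];cv2.imwrite("pics/l1c.png",cv2.resize(im,(600,600),interpolation=2))
E
```

```text
2.7 [ 0.41173247 -0.22277527  0.17275707] [-0.54031683 -0.59060311 -1.0126922 ] 0.07981735064714571
```

View pics/l1c.png

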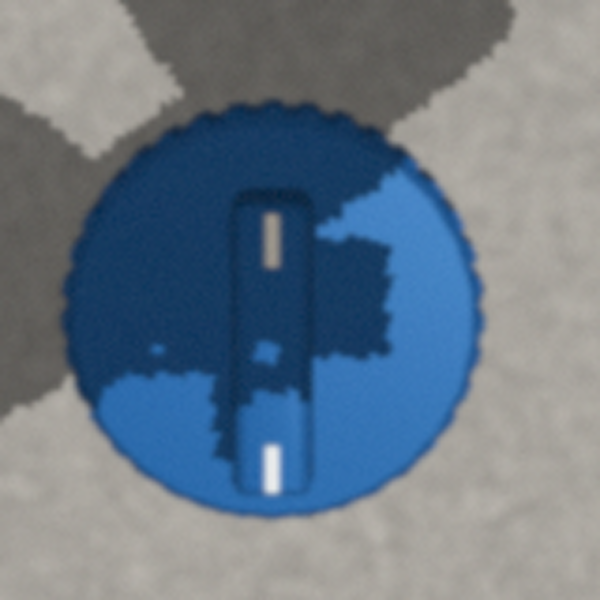

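The wrist crop shows the blue lid with its bar upright in the picture. The white lines are centred at about crop (272,240) and (272,469), and the lid's rim runs over crop x 64–483.

```bash
python3 - <<'E'
from h import *
Z=np.load("l1.npz");d={k:float(Z[k]) for k in["fovy","cx","cy"]};T=Z["T"]
f=lambda u,v:(245+(u+.5)/3.75-.5,100+(v+.5)/3.75-.5)
A,B=[onz(d,T,*f(*p),.047) for p in[(272,240),(272,469)]]
print(A,B,np.linalg.norm(A-B),(A+B)/2,np.degrees(np.arctan2(*(B-A)[1::-1])))
im=Z["im"][:,:,::-1];hsv=cv2.cvtColor(im,cv2.COLOR_BGR2HSV);m=cv2.inRange(hsv,(95,130,20),(125,255,255));m[:,:240]=0;m[:,400:]=0;m[:100]=0;m[250:]=0
cnt=max(cv2.findContours(m,0,1)[0],key=cv2.contourArea);e=cv2.fitEllipse(cnt);print(e,onz(d,T,*e[0],.0125),onz(d,T,*e[0],.02))
im=cv2.resize(im[100:260,245:405],(600,600),interpolation=2)
t=np.radians(np.arange(0,360,3));c=((A+B)/2)[:2]
for r,z in[(.045,.025),(.045,.0)]:
    P=np.c_[c[0]+r*np.cos(t),c[1]+r*np.sin(t),0*t+z]
    for u,v in proj(d,T,P): cv2.circle(im,(int((u-245+.5)*3.75),int((v-100+.5)*3.75)),2,(0,0,255),-1)
cv2.imwrite("pics/ovl.png",im)
E
python3 go.py .4105 -.223 .044 105.5
```

```text
[ 0.3882579  -0.23087715  0.047     ] [ 0.43267859 -0.21851409  0.047     ] 0.04610903580252515 [ 0.41046825 -0.22469562  0.047     ] 15.552817454446387
((317.2604064941406, 182.53248596191406), (108.3277359008789, 109.45747375488281), 96.0752182006836) [ 0.40987001 -0.22501287  0.0125    ] [ 0.40805215 -0.22547084  0.02      ]
shift cm [ 0.12  0.03 12.88] turn [-0.04  0.03  0.08] t 2.75 q6 -2.593605197376618
```

View pics/ovl.png

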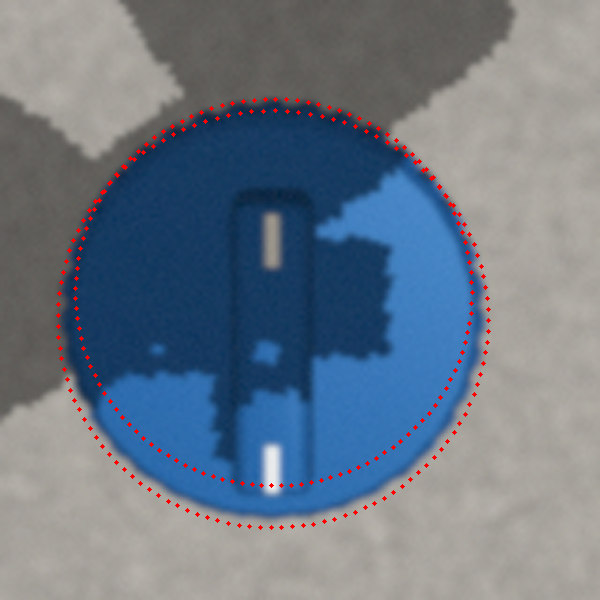

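```bash
python3 -c "
from plant import arm
arm.snapshot('top');arm.snapshot('top');print(arm.sense()['tcp_pos'])";python3 go.py .411 -.224 .044 105.55
```

```text
[ 0.41156164 -0.22338636  0.17278485]
shift cm [ 0.08 -0.03 12.88] turn [-0.04  0.03 -0.01] t 2.85 q6 -2.5937509351386976
```

arm_command(
  targets=[
    [[0.08,-0.03,4],[0,0,0],5],
    [[0.08,-0.03,8],[0,0,0],5],
    [[0.08,-0.03,10.5],[0,0,0],5],
    [[0.08,-0.03,11.8],[0,0,0],5],
    [[0.08,-0.03,12.5],[0,0,0],5],
    [[0.08,-0.03,12.85],[0,0,0],5],
    [[0.08,-0.03,12.85],[0,0,0],5],
    [[0.08,-0.03,12.85],[0,0,0],5],
  ],
)

```text
time: 3.65
tcp_pos: [0.4112, -0.2254, 0.0449]
tcp_rot: [0.001, -0.134, 0.991, -0.001]
ft_force: [-0.3, -0.6, 0.1]
grip_width: 0.0496
```

```bash
python3 -c "
from plant import arm
arm.snapshot('top');arm.snapshot('top')";python3 snap.py l2;python3 go.py .411 -.224 .044 105.55
```

```text
3.75 [ 0.41107051 -0.22532802  0.04477316] [0.30760902 1.01759353 0.54480867] 0.04985720614451996
shift cm [-0.04  0.12  0.06] turn [-0.08  0.05 -0.11] t 3.8 q6 -2.595784722726347
```

View pics/l2.png

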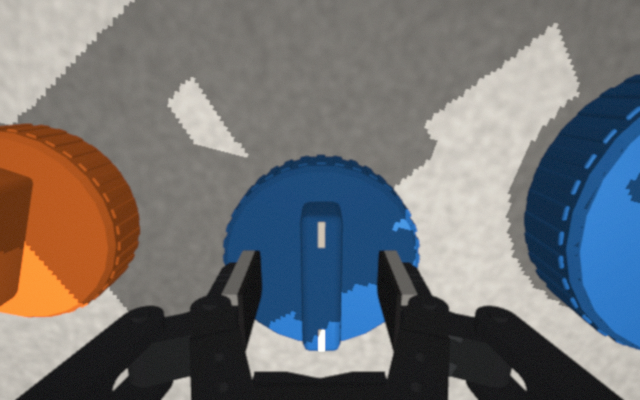

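The bar at pixel column 321 is centred between the pads, which stand at about 255 and 385. I'll close the fingers.

arm_command(
  targets=[
    [[0,0,0.05],[0,0,0],3],
    [[0,0,0.05],[0,0,0],1.8],
    [[0,0,0.05],[0,0,0],1.2],
    [[0,0,0.05],[0,0,0],1.2],
    [[0,0,0.05],[0,0,0],1.2],
    [[0,0,0.05],[0,0,0],1.2],
    [[0,0,0.05],[0,0,0],1.2],
  ],
)

```text
time: 4.5
tcp_pos: [0.4107, -0.225, 0.0436]
tcp_rot: [0.0, -0.134, 0.991, -0.0]
ft_force: [-0.4, 0.3, 5.4]
grip_width: 0.0144
```

```bash
python3 snap.py l3;python3 go.py .411 -.224 .044 105.55
```

```text
4.5 [ 0.41067271 -0.22502468  0.04363063] [-0.42465287  0.33796283  5.43422601] 0.014408160236536311
shift cm [-0.06  0.08 -0.04] turn [-0.03  0.01 -0.11] t 4.55 q6 -2.5957951923713942
```

View pics/l3.png

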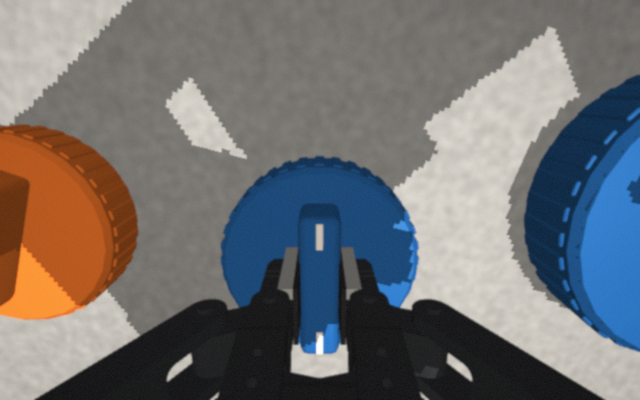

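arm_command(
  targets=[
    [[0,0,-1],[0,0,0],1.2],
    [[0,0,-3],[0,0,0],1.2],
    [[0,0,-6],[0,0,0],1.2],
    [[0,0,-10],[0,0,0],1.2],
    [[0,0,-13],[0,0,0],1.2],
    [[0,0,-15.5],[0,0,0],1.2],
    [[0,0,-15.5],[0,0,0],1.2],
  ],
)

```text
time: 5.25
tcp_pos: [0.412, -0.2262, 0.2022]
tcp_rot: [0.002, -0.134, 0.991, -0.003]
ft_force: [0.1, -1.5, -1.8]
grip_width: 0.0147
```

```bash
python3 -c "
from plant import arm
arm.snapshot('top');arm.snapshot('top')";python3 snap.py l4;python3 go.py .411 .2294 .2 87.5
```

```text
5.35 [ 0.41024694 -0.22457912  0.19816667] [-0.34461314  0.54285518 -1.9350482 ] 0.014630823564339616
shift cm [-12.2   43.68  -0.23] turn [ 0.08 -0.07 17.94] t 5.4 q6 -2.5958543805102576
```

View pics/l4.png

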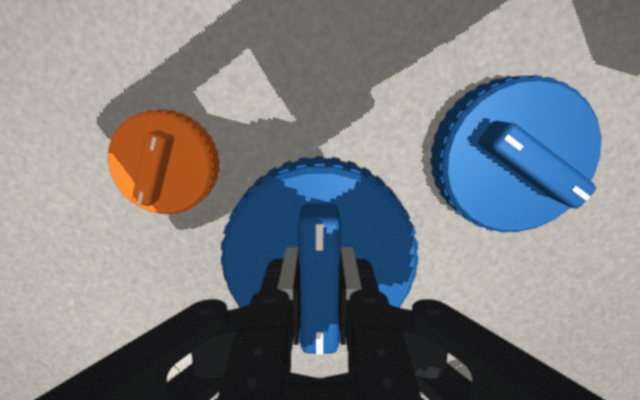

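arm_command(
  targets=[
    [[-0.8,3,-0.2],[0,0,0],1.2],
    [[-2,7.2,-0.2],[0,0,0],1.2],
    [[-3.2,11.4,-0.2],[0,0,0],1.2],
    [[-4.4,15.6,-0.2],[0,0,0],1.2],
    [[-5.5,19.8,-0.2],[0,0,0],1.2],
    [[-6.7,24,-0.2],[0,0,0],1.2],
    [[-7.9,28.2,-0.2],[0,0,0],1.2],
    [[-9.1,32.4,-0.2],[0,0,0],1.2],
  ],
)

```text
time: 6.2
tcp_pos: [0.4103, 0.1135, 0.1985]
tcp_rot: [-0.002, -0.134, 0.991, 0.0]
ft_force: [1.4, 0.3, -0.7]
grip_width: 0.0147
```

arm_command(
  targets=[
    [[-1.0,3.7,0],[0,0,6],1.2],
    [[-2,7.4,0],[0,0,12],1.2],
    [[-2.7,10,0],[0,0,18],1.2],
    [[-3.1,11.3,0],[0,0,18],1.2],
    [[-3.1,11.3,0],[0,0,18],1.2],
    [[-3.1,11.3,0],[0,0,18],1.2],
    [[-3.1,11.3,0],[0,0,18],1.2],
    [[-3.1,11.3,0],[0,0,18],1.2],
  ],
)

```text
time: 7.0
tcp_pos: [0.4118, 0.2279, 0.2002]
tcp_rot: [-0.0, 0.023, 1.0, -0.0]
ft_force: [0.2, -0.0, -1.9]
grip_width: 0.015
```

```bash
python3 -c "
from plant import arm
arm.snapshot('top')
import cv2
cv2.imwrite('pics/s1.png',cv2.resize(arm.snapshot('scene')['color'][130:270,370:510,::-1],(600,600)))
print(arm.sense()['ft_force'])";python3 go.py .411 .2294 .17 87.5; python3 snap.py p1
```

```text
[ 0.23571537 -0.87106025 -1.00304904]
shift cm [0.09 0.12 3.04] turn [-0.    0.01 -0.12] t 7.1 q6 -1.2719802534786855
7.1 [0.41188747 0.22817885 0.2003643 ] [ 0.23571537 -0.87106025 -1.00304904] 0.01438762060347681
```

View pics/s1.png

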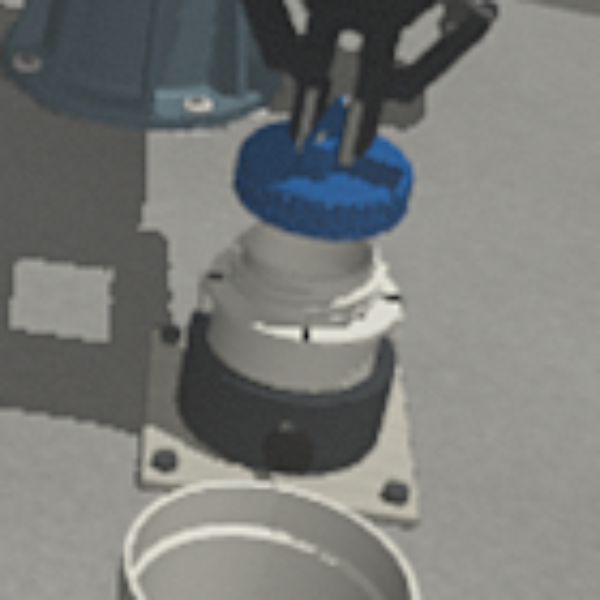

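View pics/p1.png

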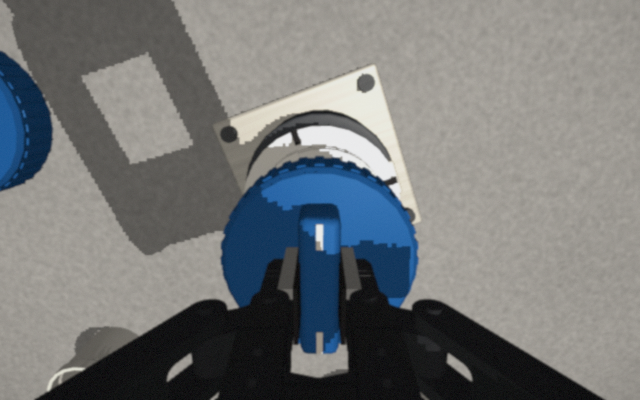

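arm_command(
  targets=[
    [[0.09,0.12,1],[0,0,0],1.2],
    [[0.09,0.12,2],[0,0,0],1.2],
    [[0.09,0.12,2.6],[0,0,0],1.2],
    [[0.09,0.12,3],[0,0,0],1.2],
    [[0.09,0.12,3],[0,0,0],1.2],
    [[0.09,0.12,3],[0,0,0],1.2],
  ],
)

```text
time: 7.75
tcp_pos: [0.4109, 0.2302, 0.1703]
tcp_rot: [-0.0, 0.022, 1.0, -0.0]
ft_force: [-0.1, 0.2, -1.4]
grip_width: 0.0145
```

```bash
python3 -c "
from plant import arm
arm.snapshot('top')
import cv2
cv2.imwrite('pics/s2.png',cv2.resize(arm.snapshot('scene')['color'][130:270,370:510,::-1],(600,600)))
s=arm.sense();print(s['ft_force'],s['ft_torque'])";python3 go.py .411 .2294 .165 87.5
```

```text
[ 0.44510829  0.42737773 -1.57453934] [ 0.01375245 -0.02110051 -0.05990896]
shift cm [ 0.01 -0.09  0.56] turn [ 0.01  0.04 -0.05] t 7.85 q6 -1.2682691887265982
```

View pics/s2.png

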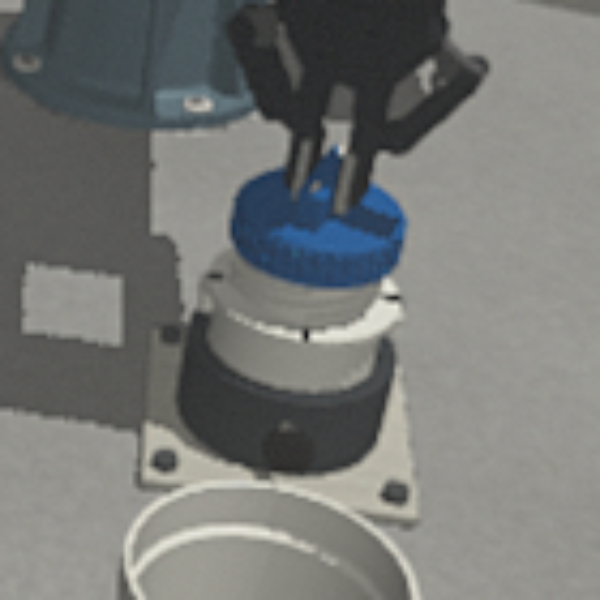

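arm_command(
  targets=[
    [[0,-0.06,0.2],[0,0,0],1.2],
    [[0,-0.06,0.4],[0,0,0],1.2],
    [[0,-0.06,0.5],[0,0,0],1.2],
    [[0,-0.06,0.6],[0,0,0],1.2],
    [[0,-0.06,0.6],[0,0,0],1.2],
    [[0,-0.06,0.6],[0,0,0],1.2],
  ],
)

```text
time: 8.45
tcp_pos: [0.4108, 0.2296, 0.1643]
tcp_rot: [-0.0, 0.022, 1.0, -0.0]
ft_force: [-0.7, 0.9, -1.3]
grip_width: 0.0144
```

```bash
cat > st.py <<'E'
from plant import arm
from h import *
for i in range(2): arm.snapshot('top')
s=arm.sense();T=toolT(s);y=T[:3,1]
print("F",np.round(s['ft_force'],2),"M",np.round(s['ft_torque'],2),"tcp",np.round(s['tcp_pos']*1000,2),"lidz rel",round(s['tcp_pos'][2]*1000-43.6-125,2),"yawY",round(np.degrees(np.arctan2(y[1],y[0])),2),"tilt",round(np.degrees(np.arccos(-T[2,2])),2),s['grip_width'],s['time'])
E
python3 st.py
```

```text
F [ 1.11 -0.7  -1.99] M [-0.01  0.07  0.02] tcp [410.86 229.62 164.37] lidz rel -4.23 yawY 87.44 tilt 0.01 0.014651255292205484 8.55
```

arm_command(
  targets=[
    [[0,0,0.1],[0,0,0],1.2],
    [[0,0,0.2],[0,0,0],1.2],
    [[0,0,0.25],[0,0,0],1.2],
    [[0,0,0.25],[0,0,0],1.2],
    [[0,0,0.25],[0,0,0],1.2],
  ],
)

```text
time: 9.05
tcp_pos: [0.4108, 0.2296, 0.1618]
tcp_rot: [-0.0, 0.022, 1.0, -0.0]
ft_force: [-0.5, -0.3, -1.1]
grip_width: 0.0144
```

```bash
python3 st.py
```

```text
F [-0.79 -0.19 -2.46] M [ 0.01 -0.01  0.05] tcp [410.81 229.61 161.82] lidz rel -6.78 yawY 87.44 tilt 0.0 0.01468659894398483 9.15
```

arm_command(
  targets=[
    [[0,0,0.04],[0,0,0],1.2],
    [[0,0,0.08],[0,0,0],1.2],
    [[0,0,0.12],[0,0,0],1.2],
    [[0,0,0.12],[0,0,0],1.2],
  ],
)

```text
time: 9.55
tcp_pos: [0.4109, 0.2296, 0.1609]
tcp_rot: [0.0, 0.022, 1.0, 0.0]
ft_force: [-0.8, -0.4, 2.4]
grip_width: 0.0146
```

```bash
python3 st.py
```

```text
F [-2.58 -0.11  3.18] M [-0.11  0.25  0.01] tcp [410.95 229.63 160.91] lidz rel -7.69 yawY 87.44 tilt 0.02 0.014588660052348927 9.65
```

arm_command(
  targets=[
    [[0,0,-0.03],[0,0,-3],1.2],
    [[0,0,-0.05],[0,0,-6],1.2],
    [[0,0,-0.08],[0,0,-9],1.2],
    [[0,0,-0.11],[0,0,-12],1.2],
    [[0,0,-0.13],[0,0,-15],1.2],
    [[0,0,-0.15],[0,0,-17],1.2],
    [[0,0,-0.15],[0,0,-17],1.2],
  ],
)

```text
time: 10.35
tcp_pos: [0.4112, 0.2297, 0.1625]
tcp_rot: [0.001, -0.126, 0.992, 0.0]
ft_force: [0.7, 0.3, 2.5]
grip_width: 0.0148
```

```bash
python3 st.py
```

```text
F [-0.35  0.12  3.2 ] M [-0.03 -0.    0.05] tcp [411.21 229.69 162.43] lidz rel -6.17 yawY 104.39 tilt 0.06 0.014705623577031894 10.45
```

arm_command(
  targets=[
    [[0,0,-0.01],[0,0,-2],1.2],
    [[0,0,-0.02],[0,0,-3],1.2],
    [[0,0,-0.03],[0,0,-4],1.2],
    [[0,0,-0.03],[0,0,-6],1.2],
    [[0,0,-0.03],[0,0,-8],1.2],
    [[0,0,-0.03],[0,0,-9],1.2],
    [[0,0,-0.03],[0,0,-9],1.2],
  ],
)

```text
time: 11.15
tcp_pos: [0.4104, 0.2295, 0.1619]
tcp_rot: [-0.001, -0.203, 0.979, -0.0]
ft_force: [0.8, -0.8, -1.0]
grip_width: 0.0146
```

```bash
python3 st.py
```

```text
F [-0.03 -0.04 -1.7 ] M [-0.02  0.02  0.05] tcp [410.56 229.49 162.12] lidz rel -6.48 yawY 113.4 tilt 0.04 0.014709378874408416 11.25
```

The contact force has gone, so the lugs are past the start. I'll lower the lid by the drop height.

arm_command(
  targets=[
    [[0,0,0.2],[0,0,0],1.2],
    [[0,0,0.4],[0,0,0],1.2],
    [[0,0,0.6],[0,0,0],1.2],
    [[0,0,0.68],[0,0,0],1.2],
    [[0,0,0.68],[0,0,0],1.2],
    [[0,0,0.68],[0,0,0],1.2],
  ],
)

```text
time: 11.85
tcp_pos: [0.4108, 0.2296, 0.1556]
tcp_rot: [0.0, -0.203, 0.979, 0.0]
ft_force: [-0.1, -0.3, -2.1]
grip_width: 0.0143
```

```bash
python3 st.py
```

```text
F [ 0.38 -0.19 -0.93] M [ 0.04 -0.03  0.03] tcp [410.82 229.59 155.6 ] lidz rel -13.0 yawY 113.44 tilt 0.0 0.014527250904648377 11.95
```

arm_command(
  targets=[
    [[0,0,0.04],[0,0,0],1.2],
    [[0,0,0.07],[0,0,0],1.2],
    [[0,0,0.07],[0,0,0],1.2],
  ],
)

```text
time: 12.25
tcp_pos: [0.411, 0.2296, 0.1552]
tcp_rot: [0.0, -0.203, 0.979, 0.0]
ft_force: [-1.6, -0.1, 3.2]
grip_width: 0.0149
```

```bash
python3 st.py
```

```text
F [-1.88 -0.02  2.92] M [-0.14  0.2   0.01] tcp [410.96 229.64 155.22] lidz rel -13.38 yawY 113.44 tilt 0.03 0.014441854392272661 12.35
```

arm_command(
  targets=[
    [[0.01,0,0.02],[0,0,3],1.2],
    [[0.02,0,0.05],[0,0,6],1.2],
    [[0.03,0,0.08],[0,0,9],1.2],
    [[0.03,0.01,0.11],[0,0,12],1.2],
    [[0.03,0.01,0.135],[0,0,15],1.2],
    [[0.03,0.01,0.16],[0,0,18],1.2],
    [[0.03,0.01,0.19],[0,0,21],1.2],
    [[0.03,0.01,0.21],[0,0,24],1.2],
  ],
)

```text
time: 13.15
tcp_pos: [0.4111, 0.2296, 0.1532]
tcp_rot: [0.001, 0.006, 1.0, 0.0]
ft_force: [0.7, -0.4, 1.6]
grip_width: 0.0152
```

```bash
python3 st.py
```

```text
F [ 0.05 -0.44  2.92] M [-0.04  0.04 -0.09] tcp [410.9  229.66 153.1 ] lidz rel -15.5 yawY 89.41 tilt 0.06 0.014934102507661803 13.25
```

Forces stay low and the lid follows the thread (−15.5 mm), so I'll carry on.

arm_command(
  targets=[
    [[0,0,0.03],[0,0,4],1.2],
    [[0,0,0.07],[0,0,8],1.2],
    [[0,0,0.105],[0,0,12],1.2],
    [[0,0,0.14],[0,0,16],1.2],
    [[0,0,0.175],[0,0,20],1.2],
    [[0,0,0.21],[0,0,24],1.2],
    [[0,0,0.25],[0,0,28],1.2],
    [[0,0,0.28],[0,0,32],1.2],
  ],
)

```text
time: 14.05
tcp_pos: [0.4109, 0.2296, 0.1503]
tcp_rot: [0.0, 0.281, 0.96, 0.0]
ft_force: [0.8, -0.6, 2.1]
grip_width: 0.0144
```

```bash
python3 st.py
```

```text
F [-1.18  0.05  3.51] M [-0.    0.09 -0.1 ] tcp [410.75 229.68 150.23] lidz rel -18.37 yawY 57.47 tilt 0.04 0.014585212473362886 14.15
```

arm_command(
  targets=[
    [[0,0,0.03],[0,0,4],1.2],
    [[0,0,0.065],[0,0,8],1.2],
    [[0,0,0.1],[0,0,12],1.2],
    [[0,0,0.135],[0,0,16],1.2],
    [[0,0,0.17],[0,0,20],1.2],
    [[0,0,0.2],[0,0,24],1.2],
    [[0,0,0.22],[0,0,28],1.2],
    [[0,0,0.23],[0,0,32],1.2],
  ],
)

```text
time: 14.95
tcp_pos: [0.4109, 0.2297, 0.1481]
tcp_rot: [0.0, 0.534, 0.846, 0.0]
ft_force: [-0.7, 0.3, 4.6]
grip_width: 0.0148
```

```bash
python3 st.py
```

```text
F [-0.4  -0.1   4.24] M [-0.03  0.07 -0.1 ] tcp [410.88 229.69 148.1 ] lidz rel -20.5 yawY 25.55 tilt 0.06 0.01484053813317761 15.05
```

arm_command(
  targets=[
    [[0,0,0.01],[0,0,3],1.2],
    [[0,0,0.02],[0,0,6],1.2],
    [[0,0,0.03],[0,0,8],1.2],
    [[0,0,0.03],[0,0,9],1.2],
    [[0,0,0.03],[0,0,9],1.2],
  ],
)

```text
time: 15.55
tcp_pos: [0.4111, 0.2297, 0.1481]
tcp_rot: [0.0, 0.597, 0.802, 0.001]
ft_force: [0.2, -0.4, 6.1]
grip_width: 0.0148
```

```bash
python3 st.py; python3 snap.py f1;  python3 - <<'E'
from plant import arm;import cv2
cv2.imwrite('pics/s3.png',cv2.resize(arm.snapshot('scene')['color'][130:270,370:510,::-1],(600,600)))
E
```

```text
F [-0.51  0.98  5.94] M [-0.04  0.11 -0.05] tcp [411.1  229.76 148.1 ] lidz rel -20.5 yawY 16.67 tilt 0.09 0.014660603875774392 15.65
15.65 [0.41110163 0.22975601 0.14810147] [-0.50636591  0.97591687  5.93571796] 0.014660603875774392
```

View pics/f1.png

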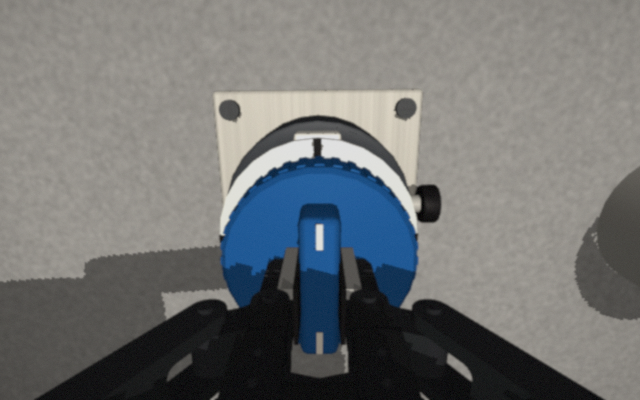

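View pics/s3.png

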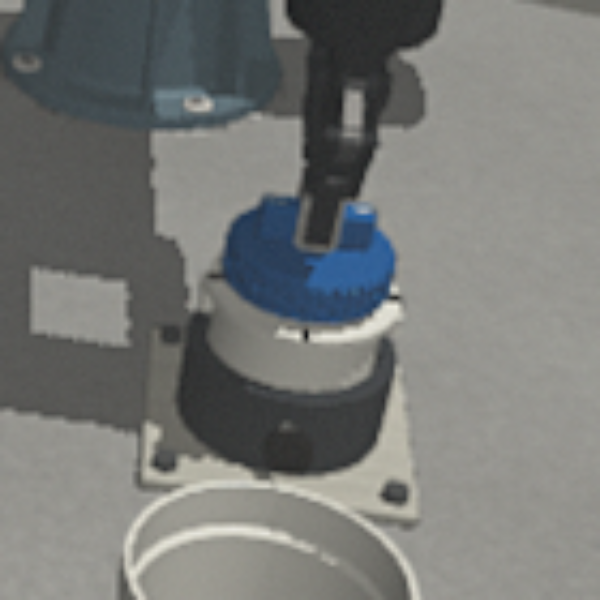

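The lid is seated at −20.5 mm and the bar at column 320 lines up with the mark at (318,147). I'll release and retreat.

arm_command(
  targets=[
    [[0,0,-0.03],[0,0,0],3],
    [[0,0,-0.03],[0,0,0],5],
    [[0,0,-0.03],[0,0,0],5],
    [[0,0,-0.03],[0,0,0],5],
    [[0,0,-2],[0,0,0],5],
    [[0,0,-5],[0,0,0],5],
    [[0,0,-9],[0,0,0],5],
    [[0,0,-11],[0,0,0],5],
  ],
)

```text
time: 16.55
tcp_pos: [0.4115, 0.2299, 0.2606]
tcp_rot: [0.001, 0.598, 0.801, 0.002]
ft_force: [-0.4, -0.4, 0.3]
grip_width: 0.0501
```

```bash
python3 st.py;python3 st.py; python3 snap.py f2;  python3 - <<'E'
from h import *
from plant import arm
Z=np.load("f2.npz");d={k:float(Z[k]) for k in["fovy","cx","cy"]};T=Z["T"]
im=Z["im"][:,:,::-1];cv2.imwrite("pics/f2c.png",cv2.resize(im[90:260,235:405],(600,600),interpolation=2))
cv2.imwrite('pics/s4.png',arm.snapshot('scene')['color'][:,:,::-1])
E
```

```text
F [-0.59  0.09  0.29] M [-0.02 -0.02  0.01] tcp [412.34 230.12 260.88] lidz rel 92.28 yawY 16.48 tilt 0.38 0.04980745540579175 16.65
F [-0.33 -0.75  0.07] M [-0.05  0.02  0.03] tcp [410.33 229.53 257.07] lidz rel 88.47 yawY 16.46 tilt 0.01 0.04986639761943761 16.75
16.75 [0.41032874 0.22952591 0.25706936] [-0.33405788 -0.75231504  0.07064103] 0.04986639761943761
```

View pics/f2c.png

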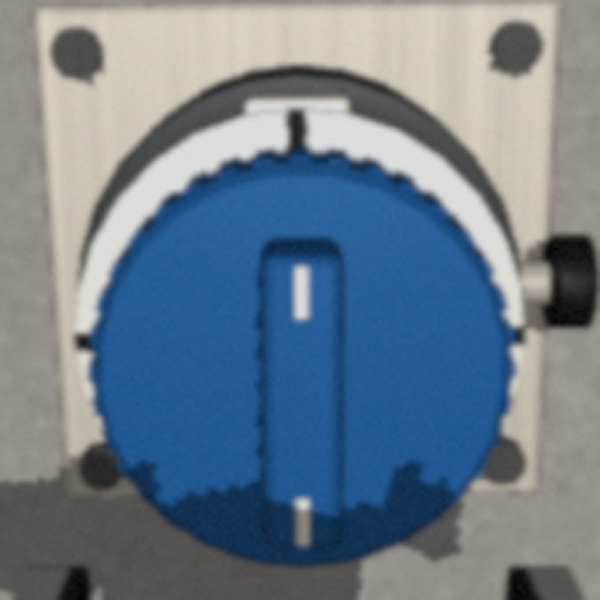

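View pics/s4.png

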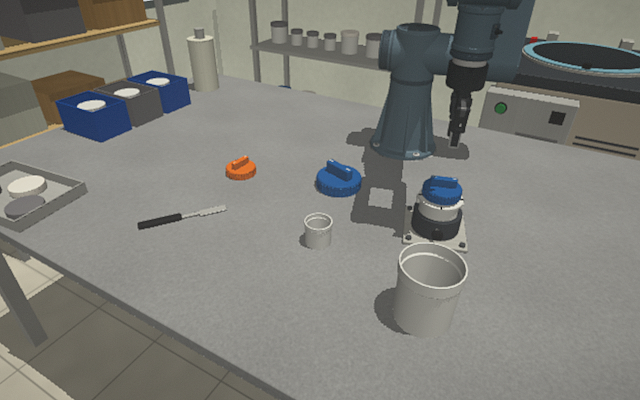

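Run:
```python
from h import *
from plant import arm
Z=np.load("f2.npz");d={k:float(Z[k]) for k in["fovy","cx","cy"]};T=Z["T"];k=170/600
f=lambda u,v:(235+(u+.5)*k-.5,90+(v+.5)*k-.5)
A,B=[onz(d,T,*f(*p),.1515) for p in[(302,292),(303,522)]]
print((A+B)/2,np.linalg.norm(A-B),np.degrees(np.arctan2(*(B-A)[1::-1])))
M=[onz(d,T,*f(*p),.098) for p in[(82,342),(518,336)]];w=M[1]-M[0];print(np.degrees(np.arctan2(w[1],w[0])))
s=arm.sense();print(abs(s["qvel"]).max(),s["time"])
arm.hand_in()
```

```text
[0.41110885 0.22930132 0.1515    ] 0.046112427104424994 -73.19595251055408
17.331329794227297
0.0051796844781630685 16.85
the job is handed in; nothing more can be done
```

The small blue lid is screwed fully home on the jar, released, and the job was handed in at 16.9 s. No verdict came back.

I gripped the lid by its bar and set it down about 20° clockwise of the marks, where it touched the thread at −7.7 mm. I then turned it counter-clockwise. It still pressed on the thread at −6.2 mm, about 3° before the marks, and contact was lost by about 6° past them. I was holding the lid, so it did not fall freely. I lowered it until it touched again at −13.4 mm, then turned it clockwise about 97° while it followed the thread down.

Last checks:
- **Height:** −20.5 mm, from the arm's position before I let go, with about 6 N pressing up. After release I had no separate height reading, but the spacing of the bar's white lines fitted that height (46.1 mm, as on the bench).
- **Alignment:** the bar lies at −73.2°, against −72.7° for the marks.
- **Centring:** the lid is within about 1.5 mm of the jar's measured centre. The wrist and top cameras disagree by 1 to 2 mm there.
- **Surroundings:** in the scene picture the two jars, the spatula and the other lids look unmoved, and the gripper is clear above the lid.

No check failed.

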